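Load the awls into the carrying tote and lift it

TASK

Take the two awls out of the bench stand and drop them point down into the two holes of the wooden carrying tote, one in each hole, either way round, so that their handles rest on its board. Then pick the loaded tote up by its handle bar, about 12 cm clear of the table, without tipping it or moving the things lying around, and finish holding it there level and still in the gripper: do not put it down.

Things in the scene. Friction and masses are not known exactly. Their poses are not given: they have to be found in the camera images.
- tote: loose wooden tote, 0.4 to 0.65 kg, balanced about its handle. Origin: centre of its underside; z up, y along the handle bar. 160 mm (x) by 174 mm (y). Closed base board 12 mm thick; above it a 16 mm board with two through holes, top 92 mm above the underside; end cheeks at its y ends. Two posts (36 mm in x, 14 mm in y, at y = +-80 mm) rise to 184 mm and carry the handle bar.
- tote_handle (a point): middle of the handle bar, 167 mm above the underside of the tote. The bar runs along the tote's y for 146 mm between the posts; it is 16 mm wide (x) and 24 mm high with flat sides: pinch it across x from above.
- tote_hole_far (a point): centre of the mouth of one hole of the tote, in the top face of its board, at x +50, y +45 mm of the tote, 92 mm up; 15 mm wide, slightly chamfered
- tote_hole_near (a point): centre of the mouth of the other hole, at x -50, y -45 mm of the tote, 92 mm up
- bench_stand: two-tier wooden stand fixed to the table, 90 mm (x) by 170 mm (y), board top 92 mm high, nothing above it. Origin: centre of its underside, z up, y along its row of two holes at y = +-45 mm, in which the two awls stand at the start (which awl is in which hole changes).
- awl_short: the shorter awl; origin on the lower side of its handle where the shank begins, 14 mm off its axis and 1 mm above the board it stands on; +y from point to handle end, so up when standing
- awl_long: the longer awl; origin likewise, 15 mm off its axis and 3 mm above the board it stands on; +y up when standing
- awl_short_grip (a point): shorter awl (139 mm, 50 g; pale turned handle 66 mm long, 24 mm thick along the stand's x at the start, 18 mm the other way): point on the handle's axis 20 mm below its top, 46 mm above the board it stands on. Stands point down: shank (about 7 mm) through the hole, handle's bottom resting on the board. Own +y points up when standing, own z along the stand's x at the start.
- awl_short_tip (a point): steel point of the shorter awl, on its axis, 114 mm below the grip point when upright, 70 mm (within 2 mm) below the board top once seated
- awl_long_grip (a point): longer awl (154 mm, reddish-brown turned handle 75 mm long, 27 mm thick along the stand's x at the start and 20 mm the other way; 60 g): point on the handle's axis 22 mm below its top and 53 mm above the board it stands on. Stands in the same way, same axes.
- awl_long_tip (a point): steel point of the longer awl, on its axis, 126 mm below the grip point when upright, 73 mm (within 2 mm) below the board top once seated
- beeswax: bystander: yellow-brown block of beeswax, 37 x 53 x 24 mm, lying on the table nearer the robot; origin centre of its underside
- spool: bystander: spool of natural thread, 46 mm wide, 60 mm high, upright on the table to the right; origin centre of its underside
- tack_tin: bystander: open round tin of tacks, 73 mm wide, 24 mm high, on the table farther away; origin centre of its underside
Not all that is in view belongs to the job. What is shaped like the awl_long but blue or green is not meant.

How it is judged:
By the outcome, as a careful person would: the job done as asked, in the order asked, and still so for the second after the job is handed in, while the arm keeps its last pose, push and grip.
It also fails if it takes over 67 s, if anything falls off the work surface, if the arm or the gripper's body presses on something with over 40 N, if the wrist force passes 120 N, or if a joint passes its speed limit or range.

ROBOT

A 6-joint arm with a two-finger parallel gripper is mounted at the origin on a cart in front of the work surface, level with it; the furniture and walls round the work are solid. World frame = base frame: x ahead of the robot, y to its left, z up, the work surface at z = 0. Lengths are in m, angles in rad, forces in N, time in s.
With the tool pointing down it reaches from about 0.35 to 0.85 m from the base axis. Payload 8.1 kg.
Tool frame: the origin (TCP) lies midway between the tips of the shut fingers; the grasp point (between the pads) lies 19 mm behind it (robot.tcp_to_grasp is the distance from the TCP to the grasp point, in m); x points along the fingers, y is the direction in which the jaws open and shut, and the axes are right-handed (so a half turn about x gives the same grasp; the last joint's range is limited). The gripper opens to 93 mm and grips with 3 to 60 N. Pads are 15 mm wide; open, the fingers measure 128 mm over their backs; the gripper's body (75 mm by 188 mm) begins 65 mm behind the grasp point.
Start: joints at [-1.411, 0.13, 1.488, -0, 1.523, -0.085], TCP at [0.145, -0.582, 0.219] pointing down, gripper open.
Joint ranges: [-2.96, 2.96], [-0.89, 2.26], [0.02, 2.5], [-1.34, 4.48], [0, 2.73], [-2.66, 2.66]. Speed limits (rad/s): [2.39, 2.39, 2.79, 3.14, 3.14, 3.14].

INTERFACE

Orientations are given as a rotation vector (axis times angle).
In Python, from plant import robot gives the robot as it stands.
- The arm moves only by the tool play_rows, never from a script. Its argument "plan" is a list of rows, each an object with "slide": the shift along the world's x, y, z as a fraction of full scale, a list of three; "roll": the turn about the world's z as a fraction of full scale; "fingers": the gripper command: -1 is shut, 1 is fully open, values between are in proportion. A call has 1 to 20 rows; each row shifts and turns the commanded pose from where the row before left it; what a row does not reach is not made up. Full scale, the value 1, is 30 mm for a shift and 8 degrees for a turn. A row lasts 1/8 s, in which the tool goes at most 62.5 mm and 10.7 degrees, less where a joint would pass 70% of its speed; a pose out of reach is approached as far as the arm can. A call with a number of a shift or a turn outside -1 to 1 is refused whole. A call with a gripper value outside its range is refused whole. The fingers move at their own pace and stop on an object; "squeeze" is the grip in N (left out, the last holds). Time passes only in rows, so rows that do not move let the fingers close. It gives the time, the measured TCP pose, the force and the opening at its end, in the units of the state.
- robot.read_state(): the state, without advancing time (a new reading comes with each control period).
- robot.read_camera(name): name is "scene" or "top"; returns the picture (400x640x3 uint8, red, green, blue); there is no depth.
- robot.get_calibration(name): a dict with "fx", "fy", "cx", "cy" (pixels), "distortion" ([k1, k2, p1, p2, k3] as OpenCV has them; the pictures are not rectified), "R" (3x3) and "t" (3): a world point X has camera coordinates R X + t. Camera axes: x right, y down, z forward; pixel columns grow to the right and rows downward; lengths in m; the calibration is good to about 2 mm. A picture is of the moment at which its call begins. get_calibration takes no time and is no camera call.
- robot.close_job(): hands the job in, once; it reports no verdict.
Trained networks look in the newest picture that a camera, given by its name, has taken for a name from the list of things; names that differ only in an ending like _2 or _b are one class to them, and where a whole thing is asked for, a point or a joint stands for the part that bears it (a point fixed in the world has none). Each returns a list of dicts, best first, with "p" (0 to 1); they miss things now and then, are a little off and sometimes report something else, mostly with a low value. They report only what shows in the picture. A call takes as long as a camera call. They do not tell look-alikes from the thing itself.
- robot.boxes_of(camera, target): "extent" ([centre column, centre row, width, height] in pixels, round what is visible of it).
- robot.regions_of(camera, target): "region" (400x640 bool, what is visible of it) and "extent" ([centre column, centre row, width, height] in pixels, round what is visible of it).
- robot.mark_of(camera, target): "point" ([column, row] in pixels: a listed point, or the origin of a listed thing).
The state is a dict: "t": time; "q": joint angles; "dq": joint speeds; "joint_torque": joint torques, N m; "tool_pos": TCP position; "orientation": TCP orientation; "force": force on the tool from outside, world axes, zero at the start; "wrist_torque": the same for the moment, N m; "opening": finger opening in m.
Only numpy, scipy, OpenCV 4.12 (cv2) and the standard library are available. Lean on these libraries where they do the work, as an engineer would, in place of code of your own. Each camera call takes 0.05 s, during which the arm holds its last target.

## Working session

There is one attempt and no reset: what is moved stays moved. The work goes in short steps, Python scripts to look and compute and a tool call to move; the robot and the scene stay as the last step left them, time stands still between calls to the robot, and variables do not carry over. Pictures are saved under pics/ and viewed, and the job is handed in when it is done.

Besides the shell and the picture viewer there is one more tool, called after "Call:" as name([rows], argument=value, ...), one row to a line, values as JSON. play_rows: Moves the arm, as the interface text tells. Its arguments: {"type":"object","properties":{"plan":{"type":"array","items":{"type":"object","properties":{"slide":{"type":"array","items":{"type":"number","minimum":-1,"maximum":1}},"roll":{"type":"number","minimum":-1,"maximum":1},"fingers":{"type":"number"}}}},"squeeze":{"type":"number"}},"required":["plan"]}

```bash
ls; mkdir -p pics; python3 - <<'E'
from plant import robot
import cv2
s=robot.read_state();print(s)
print(robot.tcp_to_grasp)
for c in("scene","top"):
    im=robot.read_camera(c);cv2.imwrite(f"pics/{c}0.png",im[:,:,::-1])
    k=robot.get_calibration(c);print(c,k)
    for n in["tote","tote_handle","tote_hole_far","tote_hole_near","bench_stand","awl_short","awl_long","awl_short_grip","awl_long_grip","beeswax","spool","tack_tin"]:
        print(n,[(round(d["p"],2),[round(float(v),1) for v in d["point"]]) for d in robot.mark_of(c,n)[:4]])
E
```

```text
pics
{'t': 0.0, 'q': array([-1.41139937e+00,  1.31151742e-01,  1.48927049e+00,  1.78187705e-05,
        1.52300984e+00, -8.54136744e-02]), 'dq': array([ 0.00024511, -0.00055085,  0.00150965, -0.00163723,  0.00098323,
       -0.00167358]), 'joint_torque': array([-1.56428436e-03, -5.59839499e+01, -4.91766930e+01,  7.66820298e-02,
        3.48586065e-02, -1.88646695e-04]), 'tool_pos': array([ 0.14535292, -0.58153939,  0.21759791]), 'orientation': array([ 2.09204008,  0.25930706, -2.09214599]), 'force': array([ 0.3617624 , -0.36030037,  0.52748249]), 'wrist_torque': array([-0.06260304, -0.04224779, -0.02048842]), 'opening': 0.0929799489888061}
0.0188
scene {'fx': 453.35915878490437, 'fy': 453.35915878490437, 'cx': 316.7888771350418, 'cy': 203.0644237354488, 'distortion': array([-0.02820319,  0.        ,  0.        ,  0.        ,  0.        ]), 'R': array([[-0.63659523, -0.77112918, -0.01031024],
       [-0.54862135,  0.46222177, -0.69668188],
       [ 0.54199735, -0.43784795, -0.71730611]]), 't': array([0.28553347, 0.39041709, 0.97855552])}
tote [(0.73, [351.3, 192.1])]
tote_handle [(0.6
[... 814 characters left out ...]
8]]), 't': array([-0.10427689,  0.5618619 ,  0.99756572])}
tote [(0.9, [368.7, 207.5])]
tote_handle [(0.76, [382.7, 197.1]), (0.45, [207.3, 199.0]), (0.32, [211.3, 209.1])]
tote_hole_far [(0.87, [362.4, 177.8]), (0.7, [272.1, 266.8])]
tote_hole_near [(0.96, [387.9, 226.9])]
bench_stand [(0.62, [202.8, 213.2])]
awl_short [(0.59, [177.5, 220.5])]
awl_long [(0.89, [375.6, 294.0]), (0.7, [213.8, 209.9]), (0.54, [294.8, 202.9]), (0.46, [441.1, 181.9])]
awl_short_grip [(0.57, [170.8, 212.8])]
awl_long_grip [(0.64, [378.9, 269.5]), (0.61, [273.2, 202.5]), (0.57, [209.2, 200.1])]
beeswax [(0.83, [272.7, 270.1])]
spool [(0.84, [440.1, 181.4]), (0.27, [202.1, 217.1])]
tack_tin [(0.87, [283.7, 150.8])]
```

View pics/scene0.png

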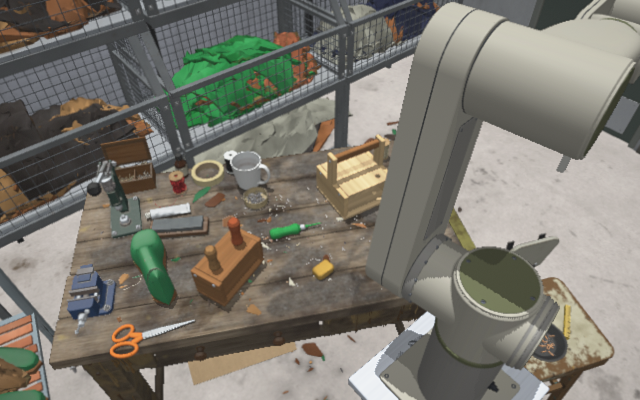

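View pics/top0.png

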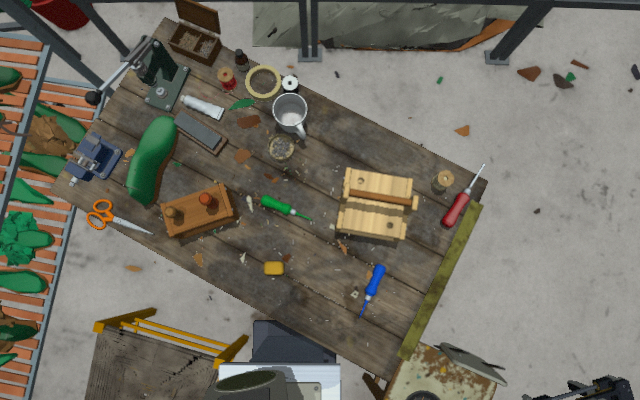

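The stand sits at about (197,210) in the top view, with the short pale awl at (171,212) and the long red-brown awl at (206,198). The tote is at about (375,205). The green, blue and red tools are distractors. I'll zoom in for detail.

```bash
python3 - <<'E'
import cv2
a=cv2.imread("pics/top0.png")
c1=cv2.resize(a[150:260,310:470],None,fx=5,fy=5,interpolation=cv2.INTER_CUBIC);cv2.imwrite("pics/c1.png",c1)
c2=cv2.resize(a[170:250,145:245],None,fx=6,fy=6,interpolation=cv2.INTER_CUBIC);cv2.imwrite("pics/c2.png",c2)
b=cv2.imread("pics/scene0.png")
c3=cv2.resize(b[120:230,300:400],None,fx=5,fy=5,interpolation=cv2.INTER_CUBIC);cv2.imwrite("pics/c3.png",c3)
c3=cv2.resize(b[205:315,180:280],None,fx=5,fy=5,interpolation=cv2.INTER_CUBIC);cv2.imwrite("pics/c4.png",c3)
E
```

```text
(no output)
```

View pics/c1.png

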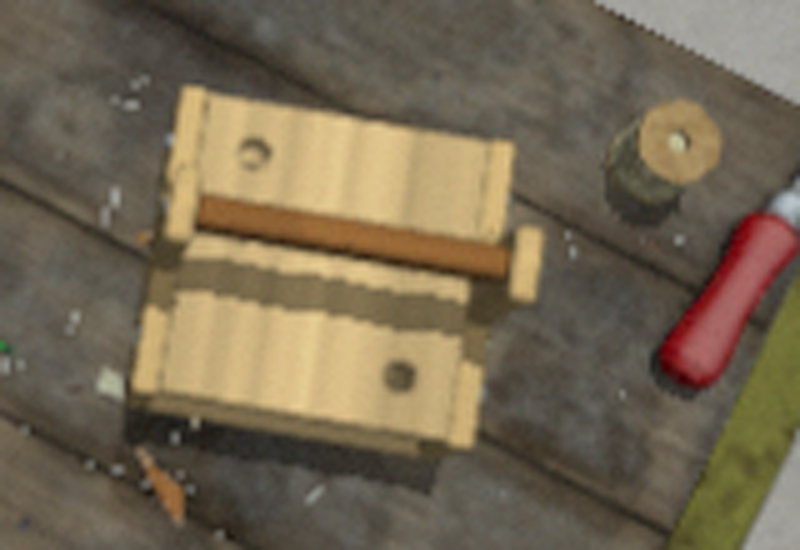

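View pics/c2.png

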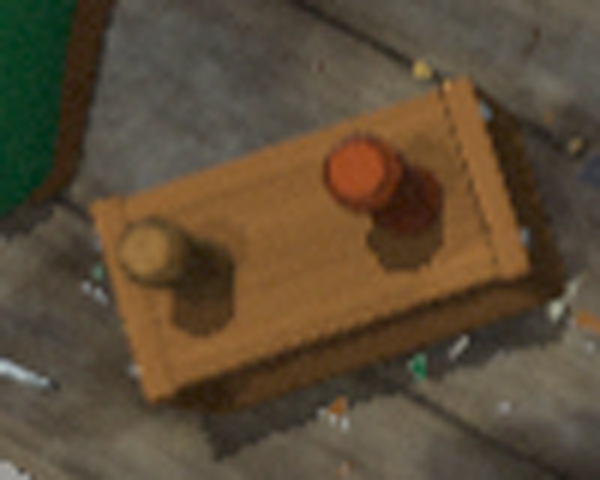

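View pics/c3.png

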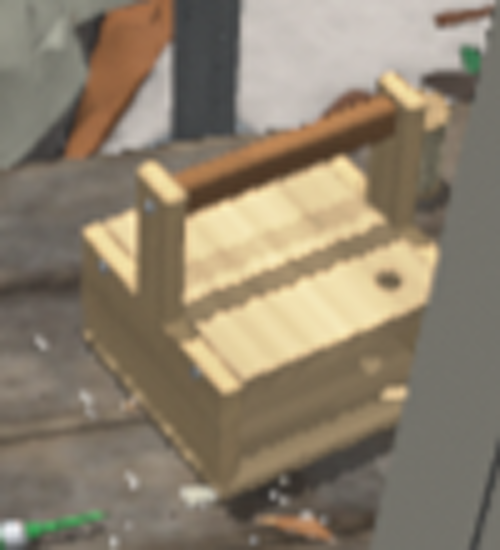

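View pics/c4.png

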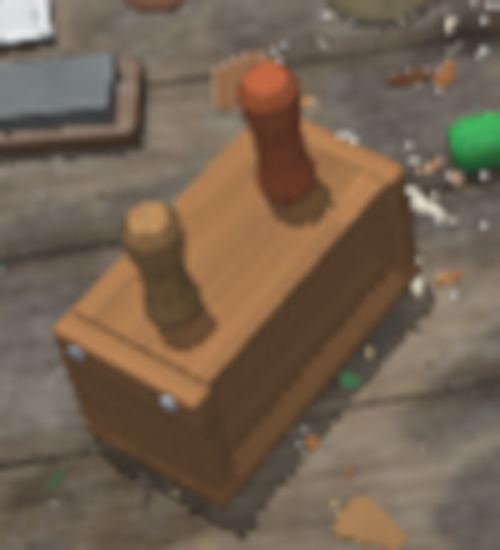

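```bash
cat > h.py <<'E'
import numpy as np, cv2
from scipy.optimize import least_squares
from plant import robot
K={}
for c in("scene","top"):
    K[c]=robot.get_calibration(c)
def proj(c,P):
    k=K[c];P=np.atleast_2d(np.array(P,float))
    M=np.array([[k["fx"],0,k["cx"]],[0,k["fy"],k["cy"]],[0,0,1]])
    return cv2.projectPoints(P,cv2.Rodrigues(k["R"])[0],k["t"],M,k["distortion"])[0][:,0]
def at_z(c,uv,z):
    r=least_squares(lambda p:proj(c,[p[0],p[1],z])[0]-uv,[.6,0.]);return r.x
def fit(obs,x0):
    # obs: (cam,uv,local xyz)
    def w(p,l):
        c,s=np.cos(p[2]),np.sin(p[2]);return [p[0]+c*l[0]-s*l[1],p[1]+s*l[0]+c*l[1],l[2]]
    f=lambda p:np.concatenate([proj(c,w(p,l))[0]-np.array(uv) for c,uv,l in obs])
    r=least_squares(f,x0,loss='soft_l1');return r.x,f(r.x).reshape(-1,2)
E
python3 - <<'E'
from h import *
T=lambda x,y:("top",(310+x/5,150+y/5)); S=lambda x,y:("scene",(300+x/5,120+y/5))
obs=[(*T(254,154),(.05,.045,.092)),(*T(400,376),(-.05,-.045,.092)),
(*T(515,228),(.018,-.073,.184)),(*T(543,228),(.018,-.087,.184)),(*T(535,302),(-.018,-.087,.184)),(*T(510,300),(-.018,-.073,.184)),
(*T(200,197),(.008,.073,.179)),(*T(200,222),(-.008,.073,.179)),(*T(508,245),(.008,-.073,.179)),(*T(508,278),(-.008,-.073,.179)),
(*S(388,280),(-.05,-.045,.092)),]
for sel in(obs,obs[:2],obs[2:10]):
    p,r=fit(sel,[.6,-.1,0]);print("tote",p.round(4));print(r.round(1).tolist())
T=lambda x,y:("top",(145+x/6,170+y/6)); S=lambda x,y:("scene",(180+x/5,205+y/5))
obs=[(*T(92,203),(.045,.085,.092)),(*T(465,78),(.045,-.085,.092)),(*T(528,270),(-.045,-.085,.092)),(*T(152,402),(-.045,.085,.092)),
(*T(150,248),(0,.045,.158)),(*T(357,168),(0,-.045,.167)),
(*S(55,327),(.045,.085,.092)),(*S(210,405),(-.045,.085,.092)),(*S(405,170),(-.045,-.085,.092)),
(*S(152,218),(0,.045,.158)),(*S(268,85),(0,-.045,.167))]
for sel in(obs,obs[:6],obs[6:]):
    p,r=fit(sel,[.6,.3,0]);print("stand",p.round(4));print(r.round(1).tolist())
    c,s=np.cos(p[2]),np.sin(p[2])
    for y in(.045,-.045):print(p[0]-s*y,p[1]+c*y)
print(at_z("top",(170,211.3),.158),at_z("top",(204.5,198),.167))
E
```

```text
tote [ 0.5634 -0.2443 -0.169 ]
[[-0.3, -0.0], [-0.3, 0.3], [0.4, -1.1], [0.8, -0.0], [0.3, 0.5], [-0.8, -0.2], [-0.2, -1.2], [-1.3, 0.6], [0.7, 0.1], [-0.3, 0.3], [0.8, -1.0]]
tote [ 0.5638 -0.2452 -0.166 ]
[[-0.1, -0.1], [0.1, 0.1]]
tote [ 0.563  -0.2443 -0.1637]
[[0.4, -1.1], [0.8, -0.0], [0.3, 0.5], [-0.7, -0.2], [-0.2, -0.8], [-1.3, 0.9], [0.7, 0.1], [-0.2, 0.3]]
stand [0.5442 0.206  0.353 ]
[[-1.4, 0.4], [0.1, -1.3], [0.5, -0.2], [-1.3, 0.8], [-0.6, 0.7], [0.2, 0.5], [-0.5, -0.5], [-2.0, -0.3], [1.1, -2.1], [0.5, 0.0], [0.6, -1.2]]
0.5286558705769618 0.24825529469151672
0.5597674825190632 0.16380372512431388
stand [0.5448 0.2051 0.3452]
[[-1.0, -0.1], [0.6, -1.3], [0.8, -0.1], [-1.1, 0.3], [-0.3, 0.3], [0.6, 0.4]]
0.5295971821659639 0.24748856120355045
0.560054802630836 0.16279893163996223
stand [0.5432 0.2071 0.3715]
[[-0.4, 0.5], [-1.4, 0.3], [0.7, -2.1], [0.6, 0.7], [0.2, -0.9]]
0.5268190243762211 0.24905944645797717
0.5594907754308786 0.16519910611152683
[0.53033449 0.24693401] [0.56090956 0.16421472]
```

```bash
cat >> h.py <<'E'
def state():
    s=robot.read_state();R=cv2.Rodrigues(s["orientation"])[0]
    yaw=np.degrees(np.arctan2(R[1,1],R[0,1]))
    print("t",round(s["t"],2),"pos",s["tool_pos"].round(4),"jawyaw",yaw.round(1),"x",R[:,0].round(3),"q6",s["q"][5].round(2),"F",s["force"].round(1),"open",round(s["opening"],4));return s
E
python3 - <<'E'
from h import *
state()
E
```

```text
t 1.3 pos [ 0.1454 -0.5821  0.2186] jawyaw -76.0 x [ 0. -0. -1.] q6 -0.09 F [-1.3 -0.4 -0. ] open 0.0931
```

Call:
play_rows([
  {"slide": [0.98,1,0.3],"roll": 0.75,"fingers": 0.5},
  {"slide": [0.98,1,0.3],"roll": 0,"fingers": 0.5},
  {"slide": [0.98,1,0.3],"roll": 0,"fingers": 0.5},
  {"slide": [0.98,1,0.15],"roll": 0,"fingers": 0.5},
  {"slide": [0.98,1,0],"roll": 0,"fingers": 0.5},
  {"slide": [0.98,1,0],"roll": 0,"fingers": 0.5},
  {"slide": [0.98,1,0],"roll": 0,"fingers": 0.5},
  {"slide": [0.98,1,0],"roll": 0,"fingers": 0.5},
  {"slide": [0.98,1,0],"roll": 0,"fingers": 0.5},
  {"slide": [0.98,1,0],"roll": 0,"fingers": 0.5},
  {"slide": [0.98,1,0],"roll": 0,"fingers": 0.5},
  {"slide": [0.98,1,0],"roll": 0,"fingers": 0.5},
  {"slide": [0.98,1,0],"roll": 0,"fingers": 0.5},
  {"slide": [0.98,1,0],"roll": 0,"fingers": 0.5},
  {"slide": [0,1,0],"roll": 0,"fingers": 0.5},
  {"slide": [0,1,0],"roll": 0,"fingers": 0.5},
  {"slide": [0,1,0],"roll": 0,"fingers": 0.5},
  {"slide": [0,1,0],"roll": 0,"fingers": 0.5},
  {"slide": [0,1,0],"roll": 0,"fingers": 0.5},
  {"slide": [0,1,0],"roll": 0,"fingers": 0.5},
])

```text
t: 3.8
tool_pos: [0.557, 0.0189, 0.2502]
orientation: [2.032, 0.359, -2.031]
force: [-0.1, -0.5, 0.0]
opening: 0.0698
```

Call:
play_rows([
  {"slide": [0,1,0],"roll": 0,"fingers": 0.5},
  {"slide": [0,1,0],"roll": 0,"fingers": 0.5},
  {"slide": [0,1,0],"roll": 0,"fingers": 0.5},
  {"slide": [0,0.8,0],"roll": 0,"fingers": 0.5},
  {"slide": [0,0,0],"roll": 0,"fingers": 0.5},
  {"slide": [0,0,0],"roll": 0,"fingers": 0.5},
])

```text
t: 4.55
tool_pos: [0.557, 0.1313, 0.2501]
orientation: [2.031, 0.358, -2.031]
force: [0.1, -0.3, -0.3]
opening: 0.0696
```

```bash
python3 - <<'E'
from h import *
state()
for c in("scene","top"):
    im=robot.read_camera(c);cv2.imwrite(f"pics/{c}1.png",im[:,:,::-1])
a=cv2.imread("pics/scene1.png")[150:320,150:370];cv2.imwrite("pics/s1.png",cv2.resize(a,None,fx=3.5,fy=3.5))
E
```

```text
t 4.55 pos [0.557  0.1313 0.2501] jawyaw -70.0 x [-0. -0. -1.] q6 1.36 F [ 0.1 -0.3 -0.3] open 0.0696
```

View pics/s1.png

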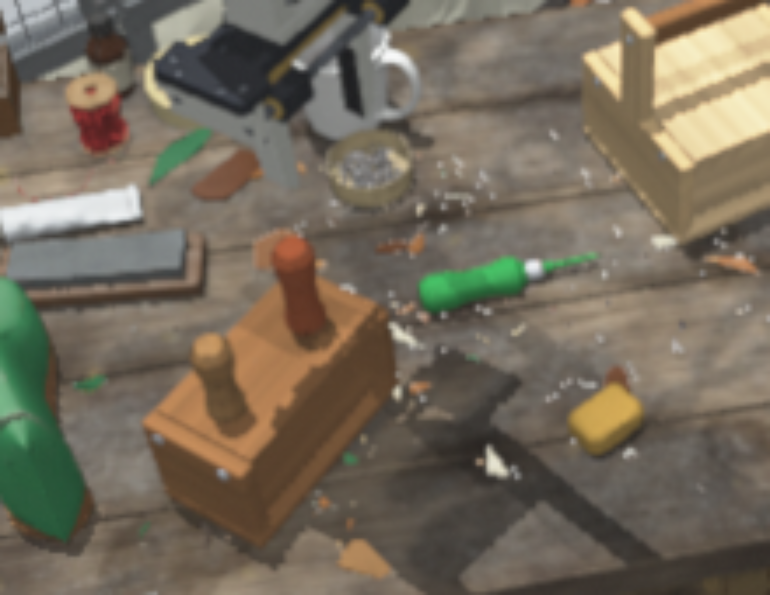

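View pics/top1.png

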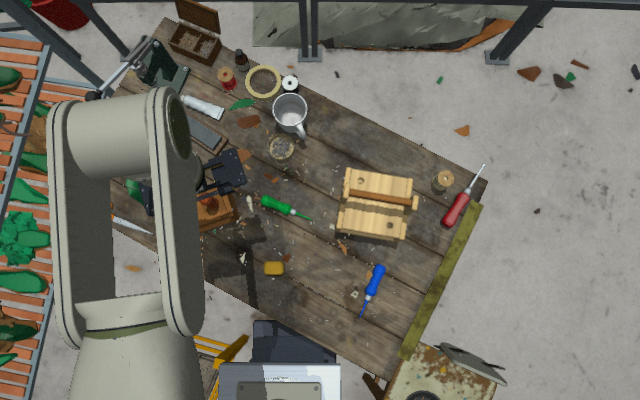

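Call:
play_rows([
  {"slide": [0.05,0.53,0],"fingers": 0.5},
  {"slide": [0.05,0.53,0],"fingers": 0.5},
  {"slide": [0,0,-1],"fingers": 0.5},
  {"slide": [0,0,-1],"fingers": 0.5},
  {"slide": [0,0,0],"fingers": 0.5},
  {"slide": [0,0,0],"fingers": 0.5},
])

```text
$.plan[0]: bad value
```

```bash
python3 - <<'E'
from h import *
state()
im=robot.read_camera("scene");cv2.imwrite(f"pics/scene2.png",im[:,:,::-1])
a=cv2.imread("pics/scene2.png")[190:290,180:310];cv2.imwrite("pics/s2.png",cv2.resize(a,None,fx=6,fy=6))
E
```

```text
t 4.65 pos [0.5571 0.1309 0.2502] jawyaw -70.0 x [ 0. -0. -1.] q6 1.36 F [-0.2 -0.3  0.3] open 0.0696
```

View pics/s2.png

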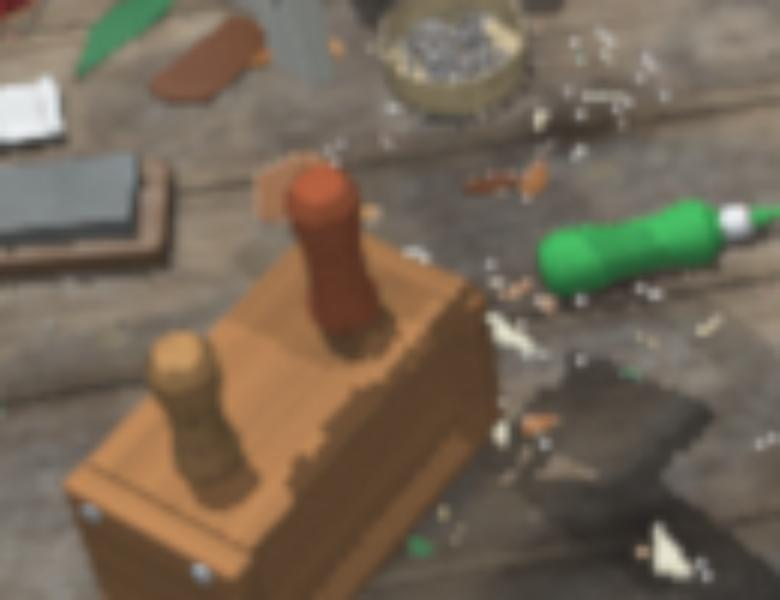

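The plan was refused because every row needs a roll value. I'll send it again with roll included.

Call:
play_rows([
  {"slide": [0.05,0.53,0],"roll": 0,"fingers": 0.5},
  {"slide": [0.05,0.53,0],"roll": 0,"fingers": 0.5},
  {"slide": [0,0,-1],"roll": 0,"fingers": 0.5},
  {"slide": [0,0,-1],"roll": 0,"fingers": 0.5},
  {"slide": [0,0,0],"roll": 0,"fingers": 0.5},
  {"slide": [0,0,0],"roll": 0,"fingers": 0.5},
])

```text
t: 5.45
tool_pos: [0.5605, 0.1643, 0.1914]
orientation: [2.032, 0.359, -2.03]
force: [0.1, -0.4, 1.1]
opening: 0.0696
```

```bash
python3 - <<'E'
from h import *
state()
im=robot.read_camera("scene");cv2.imwrite(f"pics/scene2.png",im[:,:,::-1])
a=cv2.imread("pics/scene2.png")[190:290,180:310];cv2.imwrite("pics/s2.png",cv2.resize(a,None,fx=6,fy=6))
E
```

```text
t 5.45 pos [0.5605 0.1643 0.1914] jawyaw -69.9 x [ 0.001  0.    -1.   ] q6 1.42 F [ 0.1 -0.4  1.1] open 0.0696
```

View pics/s2.png

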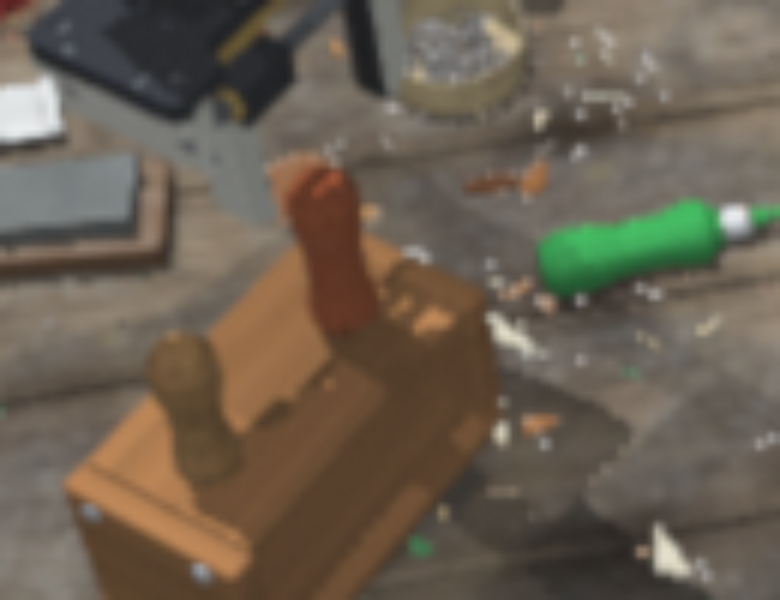

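Call:
play_rows([
  {"slide": [0,0,-0.8],"roll": 0,"fingers": 0.5},
  {"slide": [0,0,-0.8],"roll": 0,"fingers": 0.5},
  {"slide": [0,0,-0.58],"roll": 0,"fingers": 0.5},
  {"slide": [0,0,0],"roll": 0,"fingers": 0.5},
  {"slide": [0,0,0],"roll": 0,"fingers": -1},
  {"slide": [0,0,0],"roll": 0,"fingers": -1},
  {"slide": [0,0,0],"roll": 0,"fingers": -1},
  {"slide": [0,0,0],"roll": 0,"fingers": -1},
  {"slide": [0,0,0],"roll": 0,"fingers": -1},
  {"slide": [0,0,0],"roll": 0,"fingers": -1},
], squeeze=20)

```text
t: 6.75
tool_pos: [0.56, 0.1637, 0.1248]
orientation: [2.031, 0.359, -2.031]
force: [-0.2, -0.5, -0.1]
opening: 0.0202
```

Call:
play_rows([
  {"slide": [0,0,0.5],"roll": 0,"fingers": -1},
  {"slide": [0,0,0.8],"roll": 0,"fingers": -1},
  {"slide": [0,0,0.9],"roll": 0,"fingers": -1},
  {"slide": [0,0,0.9],"roll": 0,"fingers": -1},
  {"slide": [0,0,0.9],"roll": 0,"fingers": -1},
  {"slide": [0,0,0.9],"roll": 0,"fingers": -1},
  {"slide": [0,0,0.9],"roll": 0,"fingers": -1},
  {"slide": [0,-0.3,0.4],"roll": 0,"fingers": -1},
  {"slide": [0,-0.8,0],"roll": -0.5,"fingers": -1},
  {"slide": [0,-0.8,0],"roll": -0.5,"fingers": -1},
  {"slide": [0,-0.8,0],"roll": -0.5,"fingers": -1},
  {"slide": [0,-0.8,0],"roll": -0.5,"fingers": -1},
  {"slide": [0,-0.8,0],"roll": -0.5,"fingers": -1},
  {"slide": [0,-0.8,0],"roll": -0.5,"fingers": -1},
  {"slide": [0,0,0],"roll": 0,"fingers": -1},
  {"slide": [0,0,0],"roll": 0,"fingers": -1},
])

```text
t: 8.75
tool_pos: [0.5598, 0.0108, 0.3106]
orientation: [-2.186, 0.075, 2.187]
force: [-0.1, 0.1, -1.1]
opening: 0.0201
```

```bash
python3 - <<'E'
from h import *
s=state()
for c in ("scene","top"):
    im=robot.read_camera(c);cv2.imwrite(f"pics/{c}3.png",im[:,:,::-1])
p=s["tool_pos"]+[0,0,.0188]
print(proj("scene",[p,p-[0,0,.126]]),proj("top",[p,p-[0,0,.126]]))
print(robot.mark_of("scene","awl_long_tip"),robot.mark_of("scene","awl_long_grip"))
E
```

```text
t 8.75 pos [0.5598 0.0108 0.3106] jawyaw -93.9 x [-0.  0. -1.] q6 1.57 F [-0.1  0.1 -1.1] open 0.0201
[[280.85354846 141.61419923]
 [284.22857371 181.66376622]] [[260.38840289 184.62497175]
 [268.26825549 196.08085158]]
[{'point': [286.3, 179.6], 'p': 0.84}, {'point': [212.0, 254.4], 'p': 0.16}] [{'point': [281.9, 140.9], 'p': 0.88}, {'point': [282.2, 230.6], 'p': 0.75}]
```

View pics/scene3.png

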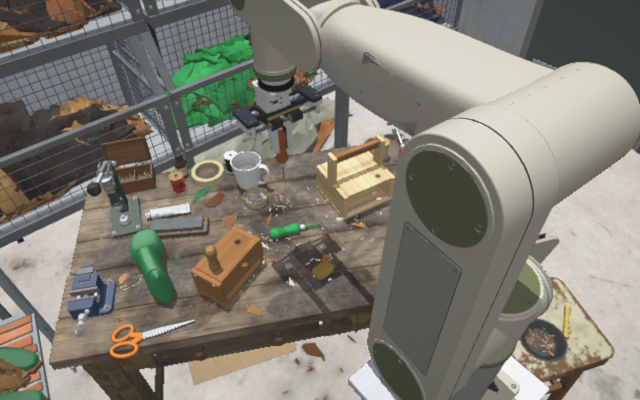

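View pics/top3.png

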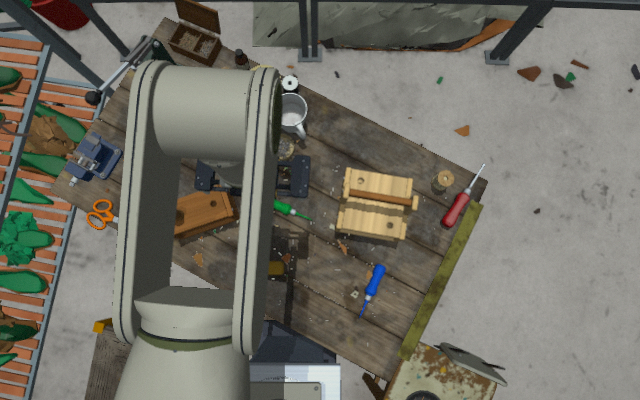

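Call:
play_rows([
  {"slide": [0.22,-0.8,0],"roll": -0.1,"fingers": -1},
  {"slide": [0.22,-0.8,0],"roll": -0.1,"fingers": -1},
  {"slide": [0.22,-0.8,0],"roll": -0.1,"fingers": -1},
  {"slide": [0.22,-0.8,0],"roll": -0.1,"fingers": -1},
  {"slide": [0.22,-0.8,0],"roll": -0.1,"fingers": -1},
  {"slide": [0.22,-0.8,0],"roll": -0.1,"fingers": -1},
  {"slide": [0.22,-0.8,0],"roll": -0.1,"fingers": -1},
  {"slide": [0.22,-0.8,0],"roll": 0,"fingers": -1},
  {"slide": [0.26,-0.93,0],"roll": 0,"fingers": -1},
  {"slide": [0,0,-0.5],"roll": 0,"fingers": -1},
  {"slide": [0,0,-0.8],"roll": 0,"fingers": -1},
  {"slide": [0,0,-0.8],"roll": 0,"fingers": -1},
  {"slide": [0,0,-0.8],"roll": 0,"fingers": -1},
  {"slide": [0,0,-0.3],"roll": 0,"fingers": -1},
  {"slide": [0,0,0],"roll": 0,"fingers": -1},
  {"slide": [0,0,0],"roll": 0,"fingers": -1},
])

```text
t: 10.95
tool_pos: [0.6212, -0.2094, 0.2161]
orientation: [-2.136, 0.179, 2.133]
force: [-0.1, 0.6, -0.3]
opening: 0.0203
```

```bash
python3 - <<'E'
from h import *
s=state()
for c in ("scene","top"):
    im=robot.read_camera(c);cv2.imwrite(f"pics/{c}4.png",im[:,:,::-1])
    p=s["tool_pos"]+[0,0,.0188]
    print(c,proj(c,[p,p-[0,0,.126],[.6206,-.2091,.092]]).round(1).tolist())
    for n in("awl_long_tip","tote_hole_far"): print(n,robot.mark_of(c,n)[:2])
a=cv2.imread("pics/scene4.png")[110:220,290:400];cv2.imwrite("pics/s4.png",cv2.resize(a,None,fx=5,fy=5,interpolation=cv2.INTER_CUBIC))
a=cv2.imread("pics/top4.png")[150:260,300:460];cv2.imwrite("pics/t4.png",cv2.resize(a,None,fx=5,fy=5,interpolation=cv2.INTER_CUBIC))
E
```

```text
t 10.95 pos [ 0.6212 -0.2094  0.2161] jawyaw -99.6 x [ 0.002 -0.001 -1.   ] q6 1.33 F [-0.1  0.6 -0.3] open 0.0203
scene [[334.7, 126.0], [334.0, 161.1], [334.0, 165.6]]
awl_long_tip [{'point': [320.8, 221.8], 'p': 0.74}, {'point': [335.8, 160.7], 'p': 0.54}]
tote_hole_far [{'point': [330.9, 168.6], 'p': 0.82}, {'point': [210.8, 252.9], 'p': 0.56}]
top [[368.1, 166.4], [361.6, 179.0], [360.7, 180.7]]
awl_long_tip [{'point': [358.1, 178.2], 'p': 0.63}, {'point': [365.4, 177.3], 'p': 0.58}]
tote_hole_far [{'point': [362.0, 178.3], 'p': 0.58}]
```

View pics/s4.png

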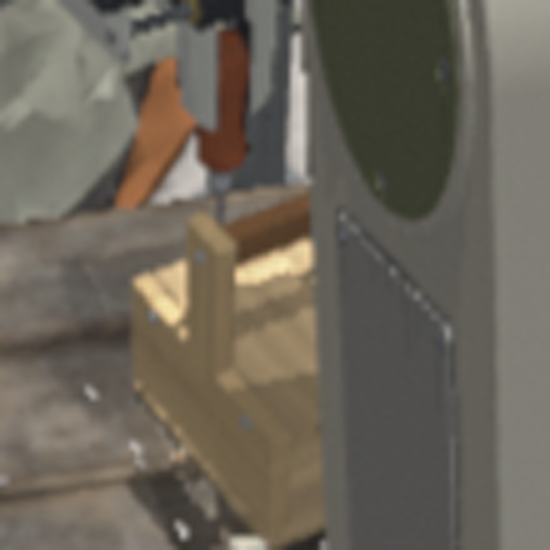

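View pics/t4.png

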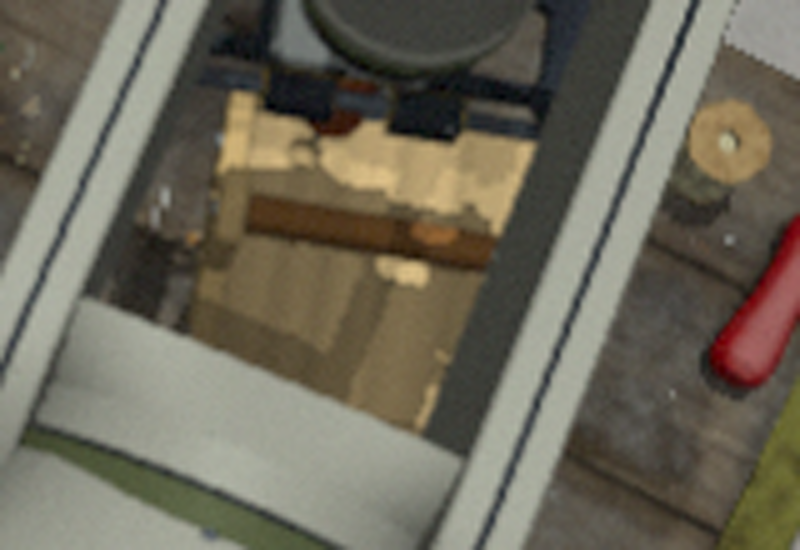

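```bash
python3 - <<'E'
import cv2
a=cv2.imread("pics/top4.png")[162:192,345:385];cv2.imwrite("pics/t4b.png",cv2.resize(a,None,fx=18,fy=18,interpolation=cv2.INTER_CUBIC))
E
```

```text
(no output)
```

View pics/t4b.png

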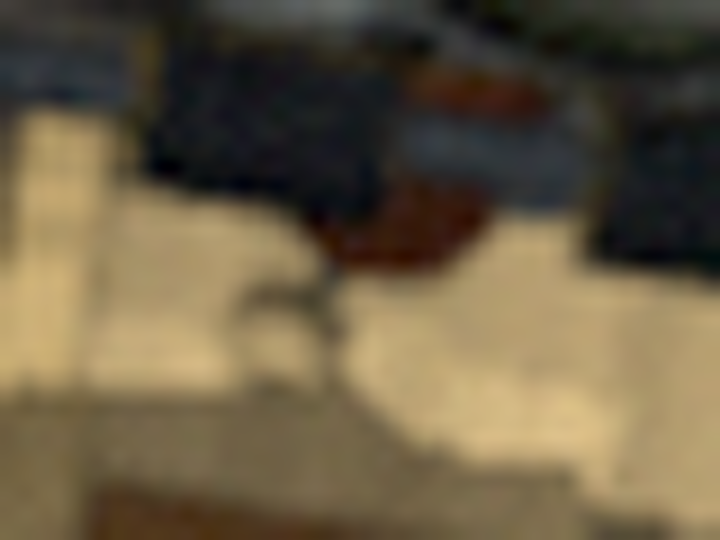

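Call:
play_rows([
  {"slide": [0,0,-0.4],"roll": 0,"fingers": -1},
  {"slide": [0,0,-0.4],"roll": 0,"fingers": -1},
  {"slide": [0,0,0],"roll": 0,"fingers": -1},
])

```text
t: 11.62
tool_pos: [0.6194, -0.2087, 0.1881]
orientation: [-2.13, 0.177, 2.138]
force: [-0.5, -0.4, -0.6]
opening: 0.0202
```

```bash
python3 - <<'E'
from h import *
s=state()
im=robot.read_camera("top");cv2.imwrite(f"pics/top5.png",im[:,:,::-1])
p=s["tool_pos"]+[0,0,.0188]
print((proj("top",[p-[0,0,.053],p-[0,0,.09],p-[0,0,.126]])-[345,162])*18)
a=cv2.imread("pics/top5.png")[162:192,345:385];cv2.imwrite("pics/t5b.png",cv2.resize(a,None,fx=18,fy=18,interpolation=cv2.INTER_CUBIC))
E
```

```text
t 11.62 pos [ 0.6194 -0.2087  0.1881] jawyaw -99.6 x [-0.004  0.002 -1.   ] q6 1.33 F [-0.5 -0.4 -0.6] open 0.0202
[[332.33935811 245.12943772]
 [300.50874892 305.82661959]
 [271.73809571 360.68141416]]
```

View pics/t5b.png

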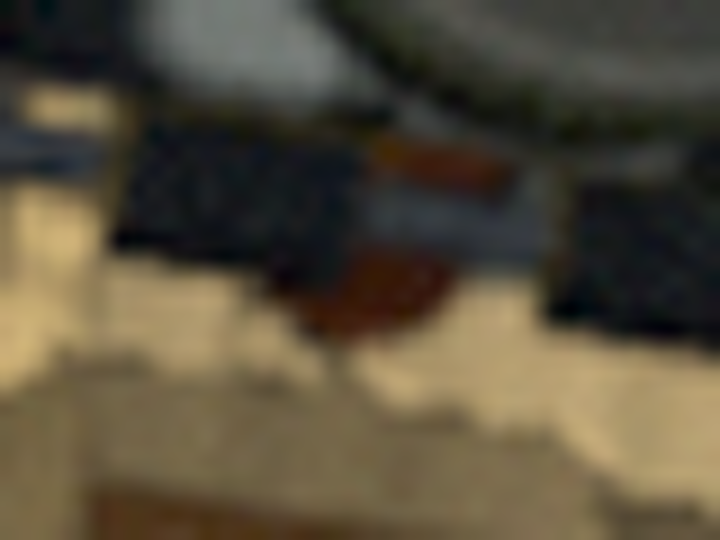

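```bash
python3 - <<'E'
from h import *
P=np.array([.5598,.0108,.3106+.0188])
q=proj("scene",[P,P-[0,0,.053],P-[0,0,.126]]);print((q-[262,125])*10)
a=cv2.imread("pics/scene3.png")[125:190,262:302];cv2.imwrite("pics/s3b.png",cv2.resize(a,None,fx=9,fy=9,interpolation=cv2.INTER_CUBIC))
print((q-[262,125])*9)
E
```

```text
[[188.58569106 166.13231877]
 [203.44700047 342.70462523]
 [222.3331239  566.64261654]]
[[169.72712195 149.51908689]
 [183.10230042 308.4341627 ]
 [200.09981151 509.97835488]]
```

View pics/s3b.png

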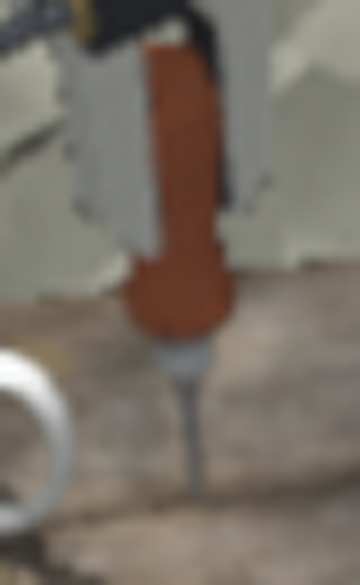

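Call:
play_rows([
  {"slide": [0,0,-0.4],"roll": 0,"fingers": -1},
  {"slide": [0,0,-0.4],"roll": 0,"fingers": -1},
  {"slide": [0,0,0],"roll": 0,"fingers": -1},
])

```text
t: 12.05
tool_pos: [0.6196, -0.2088, 0.1646]
orientation: [-2.131, 0.178, 2.137]
force: [-0.2, -0.6, 0.0]
opening: 0.02
```

```bash
python3 - <<'E'
from h import *
s=state()
im=robot.read_camera("scene");cv2.imwrite("pics/scene6.png",im[:,:,::-1])
p=s["tool_pos"]+[0,0,.0188]
print((proj("scene",[p,p-[0,0,.053],p-[0,0,.126]])-[310,115])*10)
a=cv2.imread("pics/scene6.png")[115:175,310:365];cv2.imwrite("pics/s6.png",cv2.resize(a,None,fx=10,fy=10,interpolation=cv2.INTER_CUBIC))
E
```

```text
t 12.05 pos [ 0.6196 -0.2088  0.1646] jawyaw -99.6 x [-0.003  0.001 -1.   ] q6 1.33 F [-0.2 -0.6  0. ] open 0.02
[[246.43024046 262.76595268]
 [243.18295509 408.05740907]
 [238.98977284 595.0398396 ]]
```

View pics/s6.png

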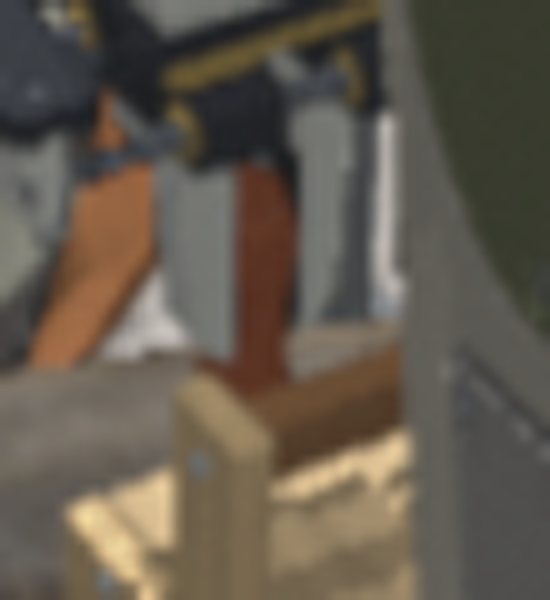

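Call:
play_rows([
  {"slide": [0,0,-0.4],"roll": 0,"fingers": -1},
  {"slide": [0,0,-0.4],"roll": 0,"fingers": -1},
  {"slide": [0,0,-0.35],"roll": 0,"fingers": -1},
  {"slide": [0,0,0],"roll": 0,"fingers": -1},
  {"slide": [0,0,0],"roll": 0,"fingers": -1},
])

```text
t: 12.72
tool_pos: [0.6208, -0.2093, 0.1324]
orientation: [-2.134, 0.179, 2.134]
force: [0.6, 1.1, -0.7]
opening: 0.0201
```

Call:
play_rows([
  {"slide": [0,0,-0.16],"roll": 0,"fingers": -1},
  {"slide": [0,0,0],"roll": 0,"fingers": -1},
  {"slide": [0,0,0],"roll": 0,"fingers": -0.2},
  {"slide": [0,0,0],"roll": 0,"fingers": 0},
  {"slide": [0,0,0],"roll": 0,"fingers": 0},
  {"slide": [0,0,0],"roll": 0,"fingers": 0},
])

```text
t: 13.48
tool_pos: [0.6207, -0.2093, 0.1275]
orientation: [-2.134, 0.179, 2.134]
force: [0.3, 0.3, 0.6]
opening: 0.0461
```

```bash
python3 - <<'E'
from h import *
s=state()
for c,b in(("scene",(115,310)),("top",(150,340))):
    im=robot.read_camera(c);cv2.imwrite(f"pics/{c}7.png",im[:,:,::-1])
    a=im[b[0]:b[0]+60,b[1]:b[1]+55,::-1];cv2.imwrite(f"pics/{c}7b.png",cv2.resize(a,None,fx=8,fy=8,interpolation=cv2.INTER_CUBIC))
E
```

```text
t 13.47 pos [ 0.6207 -0.2093  0.1275] jawyaw -99.6 x [ 0. -0. -1.] q6 1.33 F [0.3 0.3 0.6] open 0.0461
```

View pics/scene7b.png

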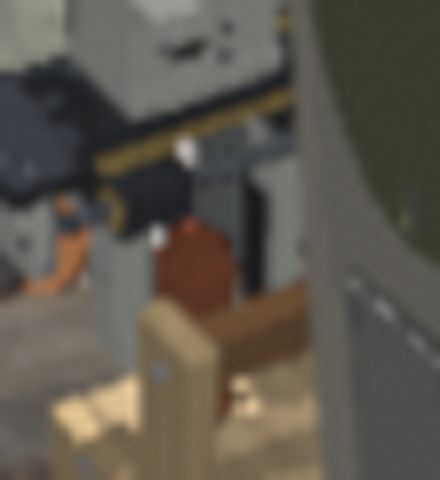

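View pics/top7b.png

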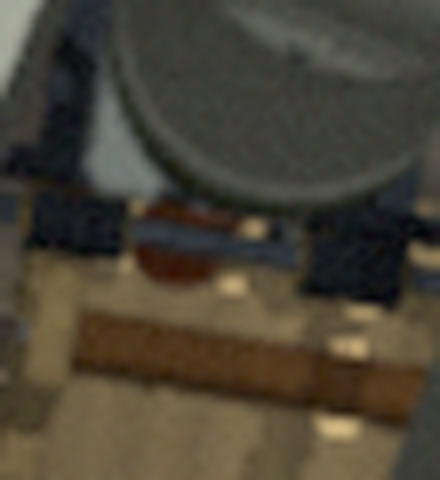

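Call:
play_rows([
  {"slide": [0,0,0.5],"roll": 0,"fingers": 0.3},
  {"slide": [0,0,0.8],"roll": 0,"fingers": 0.3},
  {"slide": [0,0,0.9],"roll": 0,"fingers": 0.3},
  {"slide": [0,0,0.9],"roll": 0,"fingers": 0.3},
  {"slide": [0,0,0.9],"roll": 0,"fingers": 0.3},
  {"slide": [-0.19,0.95,0],"roll": 0.3,"fingers": 0.3},
  {"slide": [-0.19,0.95,0],"roll": 0.3,"fingers": 0.3},
  {"slide": [-0.19,0.95,0],"roll": 0.3,"fingers": 0.3},
  {"slide": [-0.19,0.95,0],"roll": 0.3,"fingers": 0.3},
  {"slide": [-0.19,0.95,0],"roll": 0.3,"fingers": 0.3},
  {"slide": [-0.19,0.95,0],"roll": 0.3,"fingers": 0.3},
  {"slide": [-0.19,0.95,0],"roll": 0.3,"fingers": 0.3},
  {"slide": [-0.19,0.95,0],"roll": 0.3,"fingers": 0.3},
  {"slide": [-0.19,0.95,0],"roll": 0.3,"fingers": 0.3},
  {"slide": [-0.19,0.95,0],"roll": 0.3,"fingers": 0.3},
  {"slide": [-0.19,0.95,0],"roll": 0.3,"fingers": 0.3},
  {"slide": [-0.19,0.95,0],"roll": 0.3,"fingers": 0.3},
  {"slide": [-0.19,0.95,0],"roll": 0.1,"fingers": 0.3},
  {"slide": [-0.19,0.95,0],"roll": 0,"fingers": 0.3},
  {"slide": [-0.19,0.95,0],"roll": 0,"fingers": 0.3},
])

```text
t: 16.08
tool_pos: [0.5351, 0.2193, 0.2489]
orientation: [2.033, 0.359, -2.03]
force: [0.2, -0.1, 0.3]
opening: 0.0603
```

```bash
python3 - <<'E'
from h import *
s=state()
for c,b in(("scene",(115,290)),("top",(150,320))):
    im=robot.read_camera(c);cv2.imwrite(f"pics/{c}8.png",im[:,:,::-1])
    a=im[b[0]:b[0]+100,b[1]:b[1]+120,::-1];cv2.imwrite(f"pics/{c}8b.png",cv2.resize(a,None,fx=6,fy=6,interpolation=cv2.INTER_CUBIC))
E
```

```text
t 16.07 pos [0.5351 0.2193 0.2489] jawyaw -70.0 x [ 0.002  0.    -1.   ] q6 1.52 F [ 0.2 -0.1  0.3] open 0.0603
```

View pics/scene8b.png

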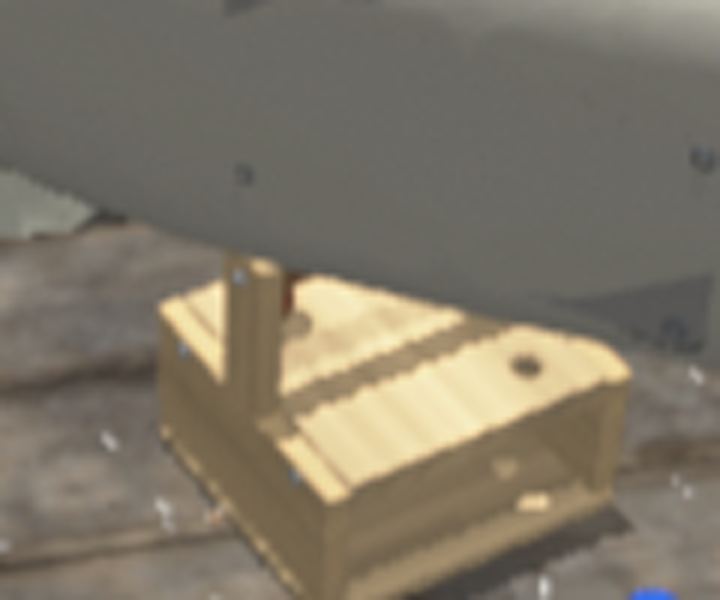

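View pics/top8b.png

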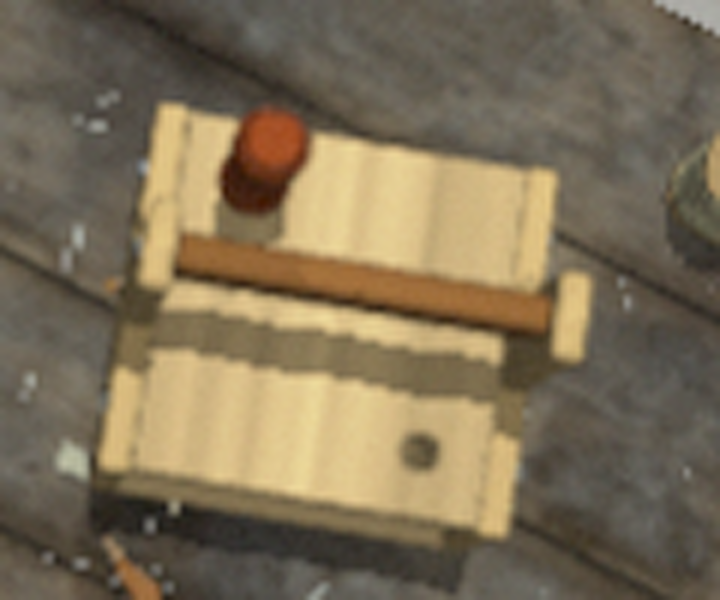

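Top view: the long awl is seated upright in the far hole, with its handle at about (365,174), and the tote hasn't moved. Now I'll go for the short one.

Call:
play_rows([
  {"slide": [-0.1,0.5,0],"roll": 0,"fingers": 0.3},
  {"slide": [-0.1,0.47,0],"roll": 0,"fingers": 0.3},
  {"slide": [0,0,-0.7],"roll": 0,"fingers": 0.3},
  {"slide": [0,0,-0.8],"roll": 0,"fingers": 0.3},
  {"slide": [0,0,-0.8],"roll": 0,"fingers": 0.3},
  {"slide": [0,0,0],"roll": 0,"fingers": 0.3},
  {"slide": [0,0,0],"roll": 0,"fingers": 0.3},
])

```text
t: 17.05
tool_pos: [0.5296, 0.2476, 0.1795]
orientation: [2.033, 0.359, -2.031]
force: [-0.8, -0.1, 0.6]
opening: 0.0605
```

```bash
python3 - <<'E'
from h import *
s=state()
im=robot.read_camera("scene");cv2.imwrite("pics/scene9.png",im[:,:,::-1])
a=im[205:295,180:280,::-1];cv2.imwrite("pics/s9.png",cv2.resize(a,None,fx=6,fy=6,interpolation=cv2.INTER_CUBIC))
E
```

```text
t 17.05 pos [0.5296 0.2476 0.1795] jawyaw -70.0 x [ 0.001  0.    -1.   ] q6 1.57 F [-0.8 -0.1  0.6] open 0.0605
```

View pics/s9.png

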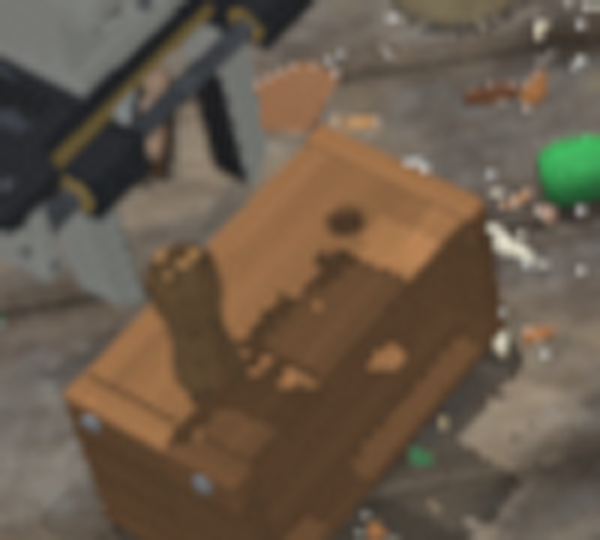

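Call:
play_rows([
  {"slide": [0,0,-0.7],"roll": 0,"fingers": 0.3},
  {"slide": [0,0,-0.8],"roll": 0,"fingers": 0.3},
  {"slide": [0,0,-0.5],"roll": 0,"fingers": 0.3},
  {"slide": [0,0,0],"roll": 0,"fingers": 0.3},
  {"slide": [0,0,0],"roll": 0,"fingers": -1},
  {"slide": [0,0,0],"roll": 0,"fingers": -1},
  {"slide": [0,0,0],"roll": 0,"fingers": -1},
  {"slide": [0,0,0],"roll": 0,"fingers": -1},
  {"slide": [0,0,0],"roll": 0,"fingers": -1},
  {"slide": [0,0,0],"roll": 0,"fingers": -1},
], squeeze=20)

```text
t: 18.35
tool_pos: [0.5292, 0.2475, 0.1186]
orientation: [2.032, 0.359, -2.031]
force: [-0.8, 0.4, 1.0]
opening: 0.0186
```

Call:
play_rows([
  {"slide": [0,0,0.5],"roll": 0,"fingers": -1},
  {"slide": [0,0,0.8],"roll": 0,"fingers": -1},
  {"slide": [0,0,0.9],"roll": 0,"fingers": -1},
  {"slide": [0,0,0.9],"roll": 0,"fingers": -1},
  {"slide": [0,0,0.9],"roll": 0,"fingers": -1},
  {"slide": [0,0,0.9],"roll": 0,"fingers": -1},
  {"slide": [0,-0.3,0.9],"roll": 0,"fingers": -1},
  {"slide": [0,-0.7,0.3],"roll": -0.3,"fingers": -1},
  {"slide": [0,-0.9,0],"roll": -0.4,"fingers": -1},
  {"slide": [0,-0.9,0],"roll": -0.4,"fingers": -1},
  {"slide": [0,-0.9,0],"roll": -0.4,"fingers": -1},
  {"slide": [0,-0.9,0],"roll": -0.4,"fingers": -1},
  {"slide": [-0.1,-0.9,0],"roll": -0.4,"fingers": -1},
  {"slide": [-0.1,-0.9,0],"roll": -0.4,"fingers": -1},
  {"slide": [-0.1,-0.9,0],"roll": -0.4,"fingers": -1},
  {"slide": [-0.1,-0.9,0],"roll": -0.4,"fingers": -1},
  {"slide": [-0.1,-0.9,0],"roll": -0.2,"fingers": -1},
  {"slide": [-0.1,-0.6,0],"roll": 0,"fingers": -1},
  {"slide": [0,0,0],"roll": 0,"fingers": -1},
  {"slide": [0,0,0],"roll": 0,"fingers": -1},
])

```text
t: 20.85
tool_pos: [0.5111, -0.0432, 0.3014]
orientation: [-2.134, 0.178, 2.134]
force: [-0.8, 1.6, -0.4]
opening: 0.0183
```

```bash
python3 - <<'E'
from h import *
s=state()
im=robot.read_camera("scene");cv2.imwrite("pics/scene10.png",im[:,:,::-1])
p=s["tool_pos"]+[0,0,.0188]
q=proj("scene",[p,p-[0,0,.046],p-[0,0,.114]]);o=(q[0]-[30,30]).astype(int)
print((q-o)*9)
a=im[o[1]:o[1]+75,o[0]:o[0]+60,::-1];cv2.imwrite("pics/s10.png",cv2.resize(a,None,fx=9,fy=9,interpolation=cv2.INTER_CUBIC)[:600])
E
```

```text
t 20.85 pos [ 0.5111 -0.0432  0.3014] jawyaw -99.6 x [-0.  0. -1.] q6 1.55 F [-0.8  1.6 -0.4] open 0.0183
[[274.77806462 273.42408435]
 [277.73840118 410.50086488]
 [281.80218582 598.54181836]]
```

View pics/s10.png

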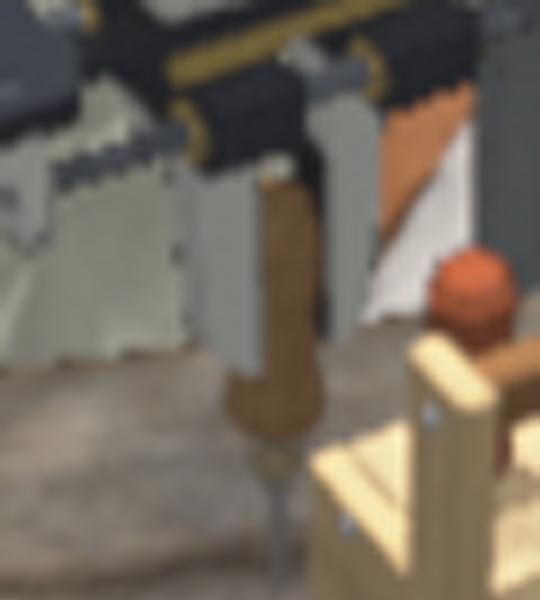

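Call:
play_rows([
  {"slide": [-0.02,-0.6,0],"roll": 0,"fingers": -1},
  {"slide": [-0.02,-0.9,0],"roll": 0,"fingers": -1},
  {"slide": [-0.02,-0.9,0],"roll": 0,"fingers": -1},
  {"slide": [-0.02,-0.9,0],"roll": 0,"fingers": -1},
  {"slide": [-0.02,-0.9,0],"roll": 0,"fingers": -1},
  {"slide": [-0.02,-0.9,0],"roll": 0,"fingers": -1},
  {"slide": [-0.01,-0.9,0],"roll": 0,"fingers": -1},
  {"slide": [0,-0.9,0],"roll": 0,"fingers": -1},
  {"slide": [0,-0.8,0],"roll": 0,"fingers": -1},
  {"slide": [0,-0.23,0],"roll": 0,"fingers": -1},
  {"slide": [0,0,-0.5],"roll": 0,"fingers": -1},
  {"slide": [0,0,-0.8],"roll": 0,"fingers": -1},
  {"slide": [0,0,-0.8],"roll": 0,"fingers": -1},
  {"slide": [0,0,-0.8],"roll": 0,"fingers": -1},
  {"slide": [0,0,-0.3],"roll": 0,"fingers": -1},
  {"slide": [0,0,0],"roll": 0,"fingers": -1},
  {"slide": [0,0,0],"roll": 0,"fingers": -1},
])

```text
t: 23.02
tool_pos: [0.5078, -0.2816, 0.2066]
orientation: [-2.136, 0.179, 2.133]
force: [-0.1, -0.4, -0.7]
opening: 0.0181
```

```bash
python3 - <<'E'
from h import *
s=state()
p=s["tool_pos"]+[0,0,.0188]
for c,b in(("scene",(125,330)),("top",(180,350))):
    im=robot.read_camera(c);cv2.imwrite(f"pics/{c}11.png",im[:,:,::-1])
    print((proj(c,[p-[0,0,.046],p-[0,0,.114],[.507,-.2813,.092]])-[b[1],b[0]])*8)
    a=im[b[0]:b[0]+70,b[1]:b[1]+90,::-1];cv2.imwrite(f"pics/{c}11b.png",cv2.resize(a,None,fx=8,fy=8,interpolation=cv2.INTER_CUBIC))
E
```

```text
t 23.02 pos [ 0.5078 -0.2816  0.2066] jawyaw -99.6 x [ 0.001 -0.001 -1.   ] q6 1.14 F [-0.1 -0.4 -0.7] open 0.0181
[[409.7055271  208.46671883]
 [392.41103687 356.37673401]
 [388.68732135 398.13459869]]
[[378.33167392 329.01794795]
 [333.23807259 353.82119897]
 [320.56868955 362.85745701]]
```

View pics/scene11b.png

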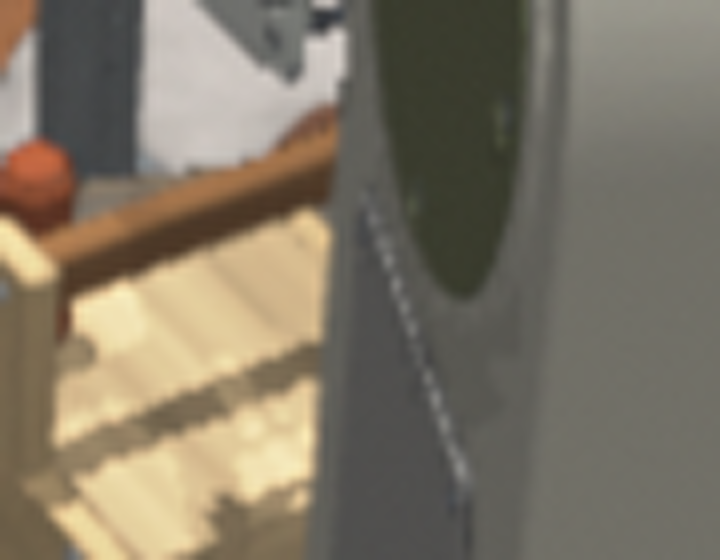

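View pics/top11b.png

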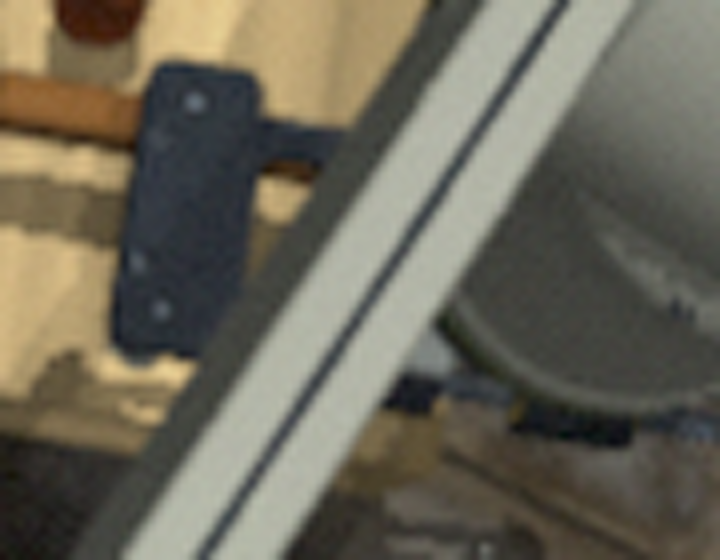

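Call:
play_rows([
  {"slide": [-0.02,0,-0.4],"roll": 0,"fingers": -1},
  {"slide": [0,0,-0.3],"roll": 0,"fingers": -1},
  {"slide": [0,0,-0.2],"roll": 0,"fingers": -1},
  {"slide": [0,0,0],"roll": 0,"fingers": -1},
])

```text
t: 23.62
tool_pos: [0.5061, -0.2812, 0.1774]
orientation: [-2.132, 0.178, 2.135]
force: [-0.4, 0.0, 0.9]
opening: 0.0184
```

Call:
play_rows([
  {"slide": [0,0,-0.3],"roll": 0,"fingers": -1},
  {"slide": [0,0,0],"roll": 0,"fingers": -1},
])

```text
t: 23.88
tool_pos: [0.5062, -0.2813, 0.1685]
orientation: [-2.133, 0.178, 2.135]
force: [0.3, 0.2, 0.2]
opening: 0.0182
```

Call:
play_rows([
  {"slide": [0,0,-0.4],"roll": 0,"fingers": -1},
  {"slide": [0,0,-0.5],"roll": 0,"fingers": -1},
  {"slide": [0,0,-0.4],"roll": 0,"fingers": -1},
  {"slide": [0,0,-0.2],"roll": 0,"fingers": -1},
  {"slide": [0,0,0],"roll": 0,"fingers": -1},
  {"slide": [0,0,0],"roll": 0,"fingers": -1},
])

```text
t: 24.62
tool_pos: [0.5069, -0.2818, 0.1249]
orientation: [-2.135, 0.179, 2.134]
force: [-0.1, 1.1, -0.4]
opening: 0.0183
```

Call:
play_rows([
  {"slide": [0,0,-0.15],"roll": 0,"fingers": -1},
  {"slide": [0,0,0],"roll": 0,"fingers": -1},
  {"slide": [0,0,0],"roll": 0,"fingers": -0.2},
  {"slide": [0,0,0],"roll": 0,"fingers": 0},
  {"slide": [0,0,0],"roll": 0,"fingers": 0},
  {"slide": [0,0,0],"roll": 0,"fingers": 0},
  {"slide": [0,0,0.5],"roll": 0,"fingers": 0},
  {"slide": [0,0,0.8],"roll": 0,"fingers": 0},
  {"slide": [0,0,0.9],"roll": 0,"fingers": 0},
  {"slide": [0,0,0.9],"roll": 0,"fingers": 0},
  {"slide": [0,0.3,0.9],"roll": 0,"fingers": 0},
  {"slide": [0,1,0],"roll": 0,"fingers": 0},
  {"slide": [0,1,0],"roll": 0,"fingers": 0},
  {"slide": [0,1,0],"roll": 0,"fingers": 0},
  {"slide": [0,1,0],"roll": 0,"fingers": 0},
  {"slide": [0,1,0],"roll": 0,"fingers": 0},
  {"slide": [0,1,0],"roll": 0,"fingers": 0},
  {"slide": [0,1,0],"roll": 0,"fingers": 0},
  {"slide": [0,1,0],"roll": 0,"fingers": 0},
  {"slide": [0,0,0],"roll": 0,"fingers": 0},
])

```text
t: 27.12
tool_pos: [0.5069, -0.031, 0.2413]
orientation: [-2.137, 0.176, 2.134]
force: [0.4, -0.7, 0.6]
opening: 0.0467
```

```bash
python3 - <<'E'
from h import *
s=state()
for c,b in(("scene",(115,290)),("top",(150,310))):
    im=robot.read_camera(c);cv2.imwrite(f"pics/{c}12.png",im[:,:,::-1])
    a=im[b[0]:b[0]+110,b[1]:b[1]+160,::-1];cv2.imwrite(f"pics/{c}12b.png",cv2.resize(a,None,fx=5,fy=5,interpolation=cv2.INTER_CUBIC))
E
```

```text
t 27.12 pos [ 0.5069 -0.031   0.2413] jawyaw -99.4 x [ 0.002  0.    -1.   ] q6 1.57 F [ 0.4 -0.7  0.6] open 0.0467
```

View pics/scene12b.png

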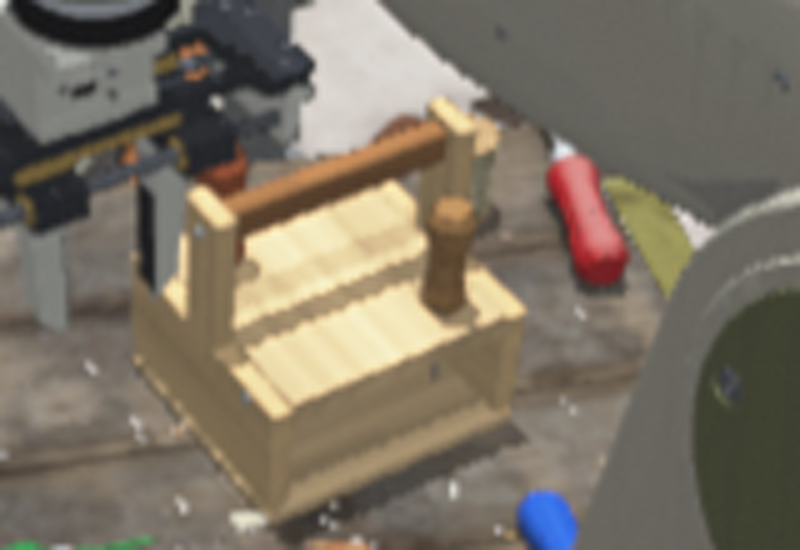

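View pics/top12b.png

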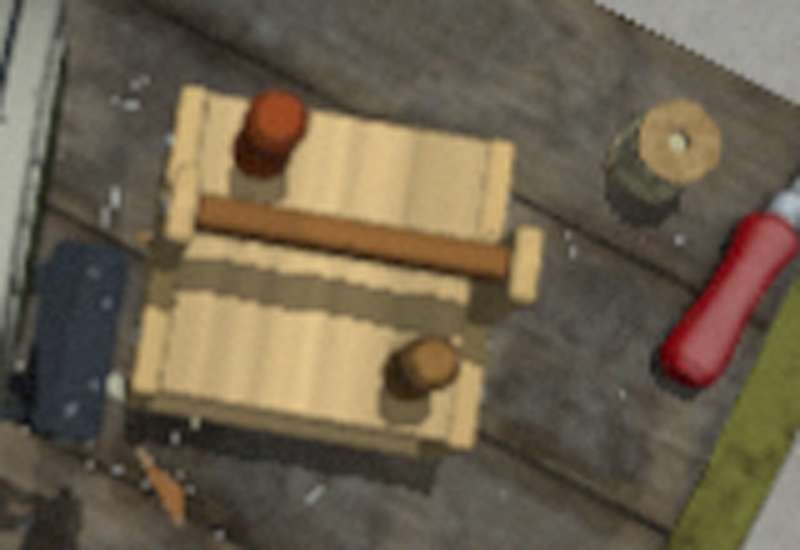

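Both awls are seated, with the pale one in the near hole at about (395,223), and the tote hasn't moved. Next I'll turn the jaws across the bar and move over its middle.

Call:
play_rows([
  {"slide": [0.16,-0.59,0],"roll": 0.9,"fingers": 0},
  {"slide": [0.16,-0.59,0],"roll": 0.9,"fingers": 0},
  {"slide": [0.16,-0.59,0],"roll": 0.9,"fingers": 0},
  {"slide": [0.16,-0.59,0],"roll": 0.9,"fingers": 0},
  {"slide": [0.16,-0.59,0],"roll": 0.9,"fingers": 0},
  {"slide": [0.16,-0.59,0],"roll": 0.9,"fingers": 0},
  {"slide": [0.16,-0.59,0],"roll": 0.9,"fingers": 0},
  {"slide": [0.16,-0.59,0],"roll": 0.9,"fingers": 0},
  {"slide": [0.16,-0.59,0],"roll": 0.9,"fingers": 0},
  {"slide": [0.16,-0.59,0],"roll": 0.9,"fingers": 0},
  {"slide": [0.16,-0.59,0],"roll": 0.9,"fingers": 0},
  {"slide": [0.13,-0.63,0],"roll": 0.9,"fingers": 0},
  {"slide": [0,0,0],"roll": 0.44,"fingers": 0},
  {"slide": [0,0,0],"roll": 0,"fingers": 0},
  {"slide": [0,0,0],"roll": 0,"fingers": 0},
])

```text
t: 29.1
tool_pos: [0.5631, -0.2467, 0.2401]
orientation: [1.334, 1.124, -1.334]
force: [0.3, 0.7, -0.3]
opening: 0.0468
```

```bash
python3 - <<'E'
from h import *
s=state()
for c,b in(("scene",(95,290)),("top",(150,310))):
    im=robot.read_camera(c);cv2.imwrite(f"pics/{c}13.png",im[:,:,::-1])
    a=im[b[0]:b[0]+110,b[1]:b[1]+160,::-1];cv2.imwrite(f"pics/{c}13b.png",cv2.resize(a,None,fx=5,fy=5,interpolation=cv2.INTER_CUBIC))
E
```

```text
t 29.1 pos [ 0.5631 -0.2467  0.2401] jawyaw -9.8 x [-0. -0. -1.] q6 -0.33 F [ 0.3  0.7 -0.3] open 0.0468
```

View pics/scene13b.png

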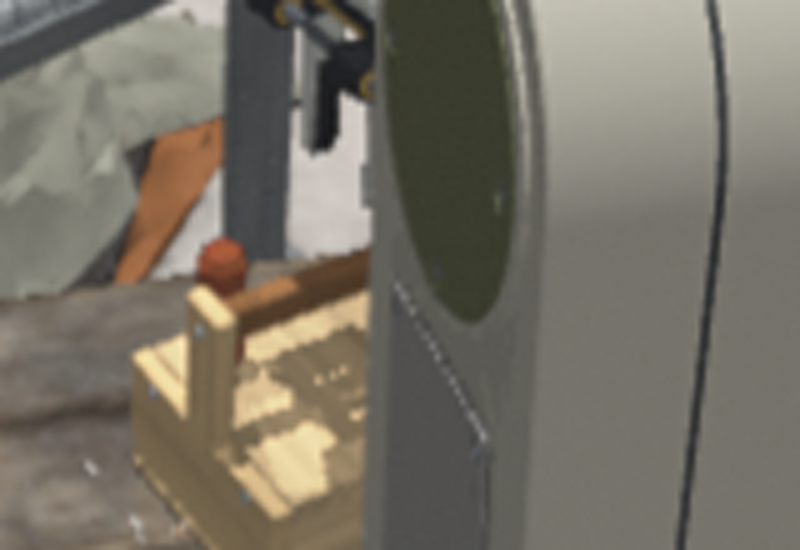

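View pics/top13b.png

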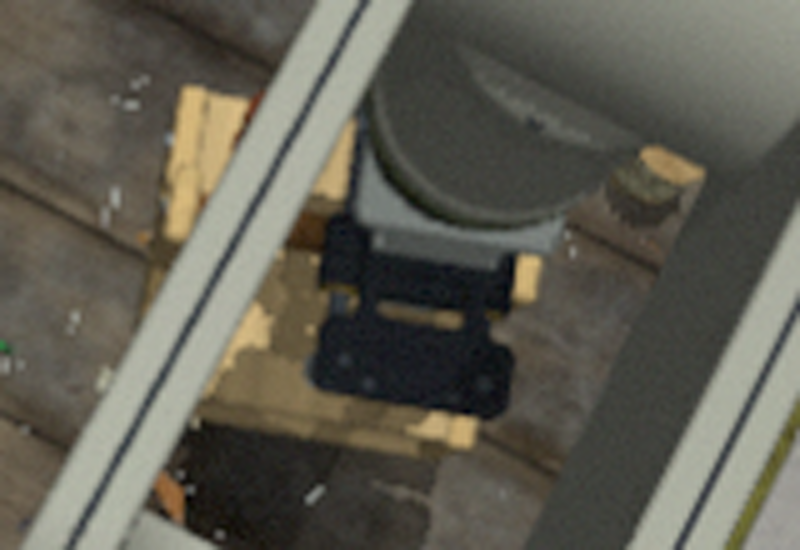

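Call:
play_rows([
  {"slide": [0.01,0.07,-0.5],"roll": 0,"fingers": 0},
  {"slide": [0,0,-0.6],"roll": 0,"fingers": 0},
  {"slide": [0,0,-0.6],"roll": 0,"fingers": 0},
  {"slide": [0,0,-0.5],"roll": 0,"fingers": 0},
  {"slide": [0,0,-0.5],"roll": 0,"fingers": 0},
  {"slide": [0,0,-0.4],"roll": 0,"fingers": 0},
  {"slide": [0,0,0],"roll": 0,"fingers": 0},
  {"slide": [0,0,0],"roll": 0,"fingers": 0},
])

```text
t: 30.2
tool_pos: [0.564, -0.2442, 0.1476]
orientation: [1.332, 1.124, -1.332]
force: [-0.0, -0.0, 1.4]
opening: 0.0467
```

Call:
play_rows([
  {"slide": [0,0,0],"roll": 0,"fingers": -1},
  {"slide": [0,0,0],"roll": 0,"fingers": -1},
  {"slide": [0,0,0],"roll": 0,"fingers": -1},
  {"slide": [0,0,0],"roll": 0,"fingers": -1},
  {"slide": [0,0,0],"roll": 0,"fingers": -1},
  {"slide": [0,0,0],"roll": 0,"fingers": -1},
], squeeze=45)

```text
t: 30.95
tool_pos: [0.5641, -0.2443, 0.1472]
orientation: [1.332, 1.124, -1.332]
force: [2.6, -0.9, -0.1]
opening: 0.0158
```

Call:
play_rows([
  {"slide": [0,0,0.1],"roll": 0,"fingers": -1},
  {"slide": [0,0,0.15],"roll": 0,"fingers": -1},
  {"slide": [0,0,0.2],"roll": 0,"fingers": -1},
  {"slide": [0,0,0.25],"roll": 0,"fingers": -1},
  {"slide": [0,0,0.3],"roll": 0,"fingers": -1},
  {"slide": [0,0,0.3],"roll": 0,"fingers": -1},
  {"slide": [0,0,0.3],"roll": 0,"fingers": -1},
  {"slide": [0,0,0.3],"roll": 0,"fingers": -1},
  {"slide": [0,0,0.3],"roll": 0,"fingers": -1},
  {"slide": [0,0,0.3],"roll": 0,"fingers": -1},
  {"slide": [0,0,0.3],"roll": 0,"fingers": -1},
  {"slide": [0,0,0.3],"roll": 0,"fingers": -1},
  {"slide": [0,0,0.3],"roll": 0,"fingers": -1},
  {"slide": [0,0,0.25],"roll": 0,"fingers": -1},
  {"slide": [0,0,0.2],"roll": 0,"fingers": -1},
  {"slide": [0,0,0.15],"roll": 0,"fingers": -1},
  {"slide": [0,0,0.1],"roll": 0,"fingers": -1},
  {"slide": [0,0,0],"roll": 0,"fingers": -1},
  {"slide": [0,0,0],"roll": 0,"fingers": -1},
  {"slide": [0,0,0],"roll": 0,"fingers": -1},
])

```text
t: 33.45
tool_pos: [0.5635, -0.2439, 0.2696]
orientation: [1.332, 1.125, -1.333]
force: [-1.0, 0.1, -6.8]
opening: 0.0154
```

```bash
python3 - <<'E'
from h import *
s=state();print(s["wrist_torque"].round(2))
for c,b in(("scene",(70,290)),("top",(130,310))):
    im=robot.read_camera(c);cv2.imwrite(f"pics/{c}14.png",im[:,:,::-1])
    a=im[b[0]:b[0]+120,b[1]:b[1]+160,::-1];cv2.imwrite(f"pics/{c}14b.png",cv2.resize(a,None,fx=5,fy=5,interpolation=cv2.INTER_CUBIC))
E
```

```text
t 33.45 pos [ 0.5635 -0.2439  0.2696] jawyaw -9.7 x [-0.  0. -1.] q6 -0.32 F [-1.   0.1 -6.8] open 0.0154
[-0.1  -0.06 -0.01]
```

View pics/scene14b.png

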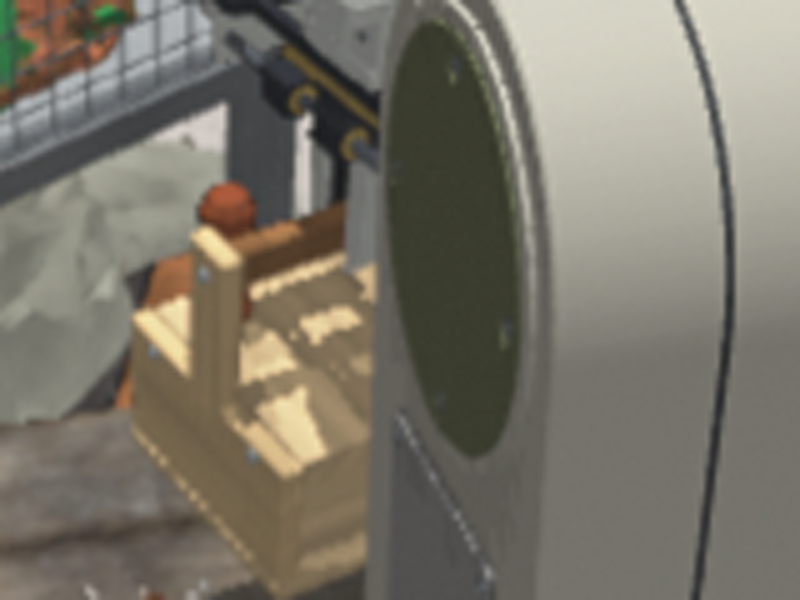

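View pics/top14b.png

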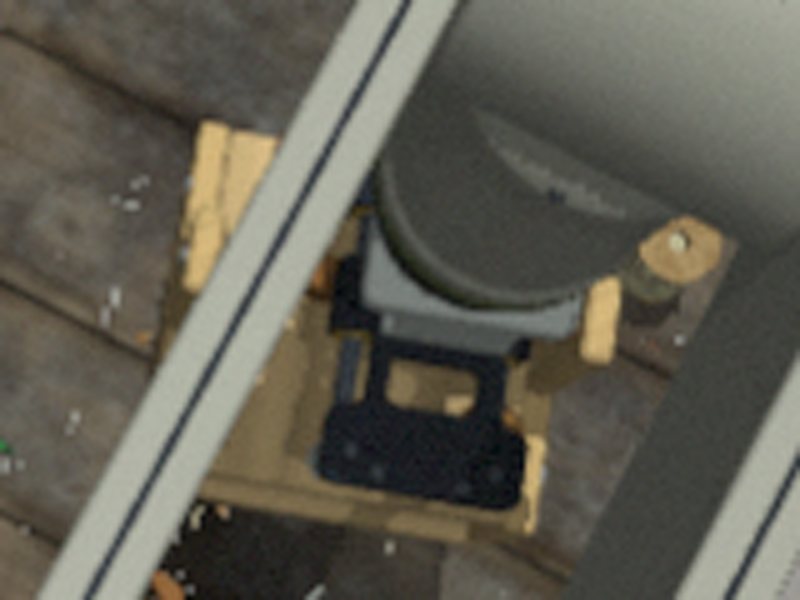

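```bash
python3 - <<'E'
from h import *
s=state()
h=s["tool_pos"][2]-.1472; yaw=np.radians(-9.7); x0,y0=.5635,-.2444
def w(l):
    c,s_=np.cos(yaw),np.sin(yaw);return [x0+c*l[0]-s_*l[1],y0+s_*l[0]+c*l[1],l[2]+h]
for c,b in(("scene",(70,290)),("top",(130,310))):
    im=robot.read_camera(c)[:,:,::-1]
    a=cv2.resize(im[b[0]:b[0]+130,b[1]:b[1]+160],None,fx=5,fy=5,interpolation=cv2.INTER_CUBIC)
    L=[]
    for sx in(-1,1):
      for sy in(-1,1):
        L+=[[(sx*.08,sy*.087,0),(sx*.08,sy*.087,.092)],[(sx*.018,sy*.087,.184),(sx*.018,sy*.087,.092)],[(sx*.018,sy*.087,.184),(sx*.018,sy*.073,.184)]]
      for z in(0,.092):L+=[[(sx*.08,-.087,z),(sx*.08,.087,z)],[(-.08,sx*.087,z),(.08,sx*.087,z)]]
    for A,B in L:
        q=((proj(c,[w(A),w(B)])-[b[1],b[0]])*5+2).astype(int)
        cv2.line(a,tuple(map(int,q[0])),tuple(map(int,q[1])),(255,0,255),1)
    cv2.imwrite(f"pics/{c}15.png",a[:600])
im0=cv2.imread("pics/top0.png");im=robot.read_camera("top")
for n in("beeswax","spool","tack_tin"):
    print(n,[(round(d["p"],2),np.round(d["extent"],1).tolist()) for d in robot.boxes_of("top",n)[:2]])
cv2.imwrite("pics/top16.png",im[:,:,::-1]); state()
E
```

```text
t 33.55 pos [ 0.5635 -0.244   0.2697] jawyaw -9.7 x [-0.  0. -1.] q6 -0.32 F [-0.3  0.8 -7.2] open 0.0159
beeswax [(0.51, [273.5, 269.0, 16.2, 12.0])]
spool [(0.8, [445.9, 182.8, 20.4, 19.5])]
tack_tin [(0.82, [281.3, 149.4, 28.0, 26.8])]
t 33.85 pos [ 0.5637 -0.244   0.2699] jawyaw -9.7 x [ 0. -0. -1.] q6 -0.32 F [-0.1 -1.  -7.5] open 0.0156
```

View pics/scene15.png

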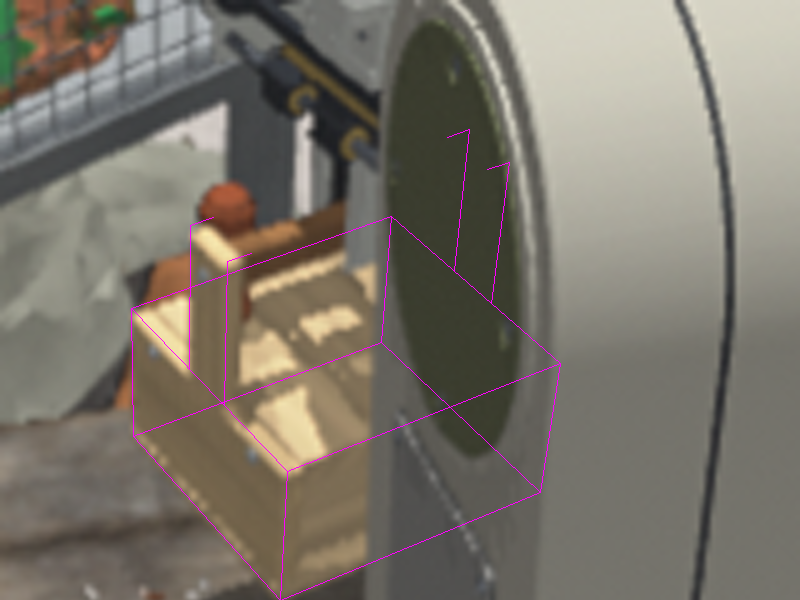

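View pics/top15.png

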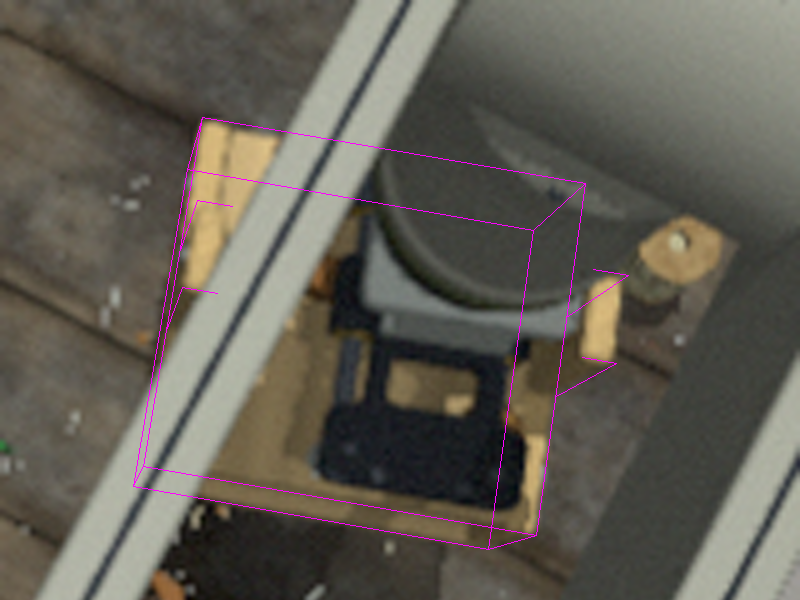

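View pics/top16.png

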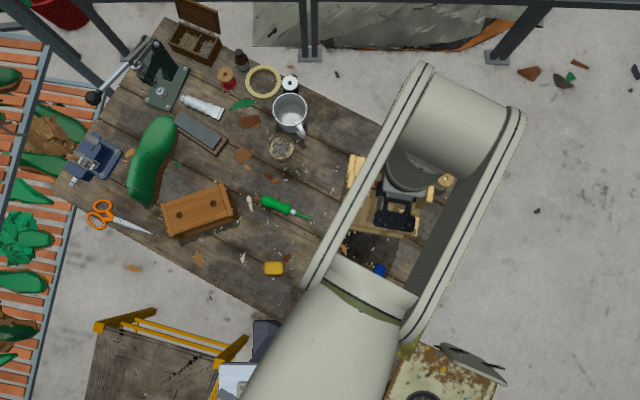

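The wireframe drawn level at +122 mm matches the visible edges of the tote, the stand is empty, and the bystanders are where they were. Handing in.

```bash
python3 - <<'E'
from h import *
state(); print(robot.close_job())
E
```

```text
t 33.85 pos [ 0.5637 -0.244   0.2699] jawyaw -9.7 x [ 0. -0. -1.] q6 -0.32 F [-0.1 -1.  -7.5] open 0.0156
the job is handed in; nothing more can be done
None
```

Both awls are in the tote: the long red-brown one in the far hole and the short pale one in the near hole. I then gripped the tote by the middle of its handle bar at 45 N, lifted it, and handed the job in at 33.9 s of the 67 s allowed while still holding it.

**Awls:** before the lift, both camera views showed both handles resting on the tote's board. After the lift, the long awl still showed in place. The short one was hidden by the arm, so I did not see it again.

**Lift:** the tool rose about 12.3 cm. It held still on a 15.6 mm wide grip, with about 7 N hanging from it.

**Level:** a level outline of the tote matched its visible edges to about 1 pixel, except the right post, which was slightly more off. It showed a similar small misfit before the lift, so I did not read it as tilt.

**Bystanders:** the beeswax was found in the same place, within about a pixel. The spool and tin looked unmoved in the top picture. Their last detections differ from the first by 2 to 6 pixels, but the first were origin points and the last were box centres, so the two don't compare exactly.

No check failed. One plan was refused for leaving out the roll value; nothing moved, and I sent it again with roll included.

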